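# Find and press home the crept rivet that a centrifuge rotor rubs on

### The job

The centrifuge's speed vane brushes on something once a turn: the pin of one of the six push rivets round the bowl has crept up a little. Turn the rotor gently by an arm, feel for the drag, and stop with the vane resting on the rivet where it rubs. Then turn the vane clear, press that pin fully home, and leave the other rivets unpressed (they crack) and everything else where it is.

Things in the scene. Friction and masses are not known exactly. Their poses are not given: they have to be found in the camera images.
- centrifuge: bench centrifuge fixed to the bench, lid off: white housing 340 (x) x 270 (y) x 200 mm high. Origin: centre of the underside; z up, -x is the front with the control panel. Flat deck 200 mm above the origin with a round bowl opening of 93 mm radius about the origin, edged by a 1.5 mm thick steel flange of 117 mm outer radius.
- rotor_axis (a point): on the rotor's vertical axis at deck height, axes as the centrifuge's. Round it on the flange, at 104 mm radius, sit six like black push rivets: collar 19 mm wide, domed pin head 15 mm wide. Counting angles A like the rotor's joint they sit at 60, 108, 156, 204, 252 and 300 degrees, at (-104 cos A, -104 sin A) mm from here. The crowns of the five seated pins stand 6 mm above the deck.
- rotor (a joint): rotor angle, rad: 0 with the vane to the front (-x of the centrifuge), growing counter-clockwise seen from above; no end stops, it may pass pi. It turns with about 0.035 N m (0.6 N pushed at 58 mm radius), stops where it is left, and takes 3 to 6 N more there where the vane rubs, most while it runs up onto the pin. Push on it, and on the housing, with less than 15 N.
- vane: speed vane: a steel tongue 16 mm wide on the end of one rotor arm, the only part of the rotor that reaches over the flange (to 118 mm radius). A rounded bead, 6 mm wide, along its underside runs 7.5 mm above the deck: clear of seated pins, rubbing only on the risen one, within about 3 degrees either side of its centre. Origin on the rotor's axis; its -x points along the vane.
- vane_tip (a point): underside of the vane's bead at 104 mm radius, where it passes over the rivets, 7.5 mm above the deck
- pin (a joint): how far the risen pin stands proud, m: about 0.003 at the start, 0 fully home; it does not tell which rivet it is. Its crown is 9 mm above the deck when risen, 6 mm when home. The head first gives 1.8 mm on its spring washer, then the pin slides down stiffly at about 9 N; 12 to 18 N straight down seats it. It stays where it is pressed.
- spanner: a loose steel open-end spanner, 120 mm, lying on the deck behind the bowl; leave it
- dish: a loose small glass dish, 40 mm wide, 14 mm high, on the deck's front left corner; leave it
- bucket_0: a loose aluminium rotor bucket, 48 mm wide, 62 mm high, standing on the bench; leave it
- bucket_1: another such bucket
- bucket_2: another such bucket
- slide_box: a loose flat slide box, 87 x 177 x 34 mm, on the bench; leave it
- ethanol: a loose plastic bottle, 60 mm wide, 140 mm high, on the bench; leave it
- sensor (a point): top of the flat black speed sensor on the flange at 0 degrees (front), 104 mm from the axis, 5.5 mm above the deck; the vane passes over it without touching
- rotor_hub (a point): on the rotor's axis 3 mm above the deck, turning with it, -x along the vane. The rotor is an empty aluminium cross: hub of 23 mm radius, top 29 mm above the deck; four arms at 0, 90, 180, 270 degrees from the vane, 14 mm wide, from 6 mm below to 12 mm above the deck, out to 87 mm radius; trunnion pins stand 11 mm out of both flanks at 79 mm radius.
- push_point (a point): on the arm opposite the vane, at 58 mm radius and 3 mm above the deck: the point on that arm's flank where one pushes to turn the rotor counter-clockwise. Shut fingers reaching 10 mm below the deck push well here (or on any arm); between the arms the bowl is empty to 120 mm below the deck.

How it is judged:
By the outcome, as a careful person would: the job done as asked, in the order asked, and still so for the second after the job is handed in, with the robot touching nothing.
It also fails if it takes over 67 s, if anything falls off the work surface, if the arm or the gripper's body presses on something with over 40 N, if the wrist force passes 120 N, or if a joint passes its speed limit or range.

### The arm

A 7-joint arm with a two-finger parallel gripper is mounted at the origin on the work surface. World frame = base frame: x ahead of the robot, y to its left, z up, the work surface at z = 0. Lengths are in mm, angles in rad, forces in N, time in s.
With the tool pointing down it reaches from about 400 to 875 mm from the base axis. Payload 6.5 kg.
Tool frame: the origin (TCP) lies between the finger pads; the fingertips stand 22 mm ahead of it and the grasp point (between the pads) lies 3 mm ahead of it; z points along the fingers, y is the direction in which the jaws open and shut (so a half turn about z gives the same grasp; the last joint's range is limited). The gripper opens to 88 mm and grips with 3 to 60 N. Pads are 18 mm wide; open, the fingers measure 123 mm over their backs; the gripper's body (75 mm by 187 mm) begins 45 mm behind the grasp point.
Start: joints at [-1.219, 0.536, -0.004, 1.538, 0.003, 1.067, -0.071], TCP at [263.732, 594.084, 260.716] pointing down, gripper open.
Joint ranges: [-2.7, 2.7], [-0.37, 2.16], [-1.27, 1.26], [0.24, 2.4], [-1.31, 4.45], [0.19, 1.91], [-2.76, 2.76]. Speed limits (rad/s): [2.39, 2.39, 3.14, 3.14, 3.14, 3.14, 3.14].

### API

Orientations are given as a rotation vector (axis times angle).
In Python, from plant import robot gives the robot as it stands.
- The arm moves only by the shell command python3 -m crank 'ROWS' [OPENING] [FORCE]. ROWS is JSON, a list of rows, each a list of 4 numbers: the shift along the tool's x, y, z normalised to -1 to 1, where 1 is 0.12 m, then the turn about the tool's z normalised to -1 to 1, where 1 is pi rad. In form: [[x, y, z, twist], ...]. A call has exactly 10 rows; each row shifts and turns the pose as measured when the row begins, along the tool's axes as they then stand; what a row does not reach is not made up. A row lasts 1/12 s, in which the tool goes at most 41.7 mm and 7.16 degrees, less where a joint would pass 70% of its speed; a pose out of reach is approached as far as the arm can. A call with a number of a shift or a turn outside -1 to 1 is refused whole. A call with a gripper value outside its range is refused whole. OPENING is the opening, from -1 (shut) to 1 (fully open), set as the call begins (- or left out, the last holds). The fingers move at their own pace and stop on an object; FORCE is the grip in N (left out, the last holds). Time passes only in rows, so rows that do not move let the fingers close, or fill a call up. It gives the time, the measured TCP pose, the force and the opening at its end, in the units of the state.
- robot.read_state(): the state, without advancing time (a new reading comes with each control period).
- robot.camera(name): name is "scene" or "top"; returns a dict with "img" (480x640x3 uint8, red, green, blue), "z_map" (480x640 float32, mm along the optical axis (not along the pixel's ray), 0 where there is no reading), "K" (3x3 intrinsics, pixels), "R" (3x3) and "t" (3): a world point X has camera coordinates R X + t. Camera axes: x right, y down, z forward; pixel columns grow to the right and rows downward; lengths in mm; the calibration is good to about 2 mm. A picture is of the moment at which its call begins.
- robot.close_job(): hands the job in, once; it reports no verdict.
The state is a dict: "time": time; "joints": joint angles; "qvel": joint speeds; "tau": joint torques, N m; "eef_pos": TCP position; "tool_rot": TCP orientation; "wrist_force": force on the tool from outside, world axes, zero at the start; "wrist_torque": the same for the moment, N m; "gripper_width": finger opening in mm.
Only numpy, scipy, OpenCV 4.12 (cv2) and the standard library are available. Lean on these libraries where they do the work, as an engineer would, in place of code of your own. Each camera call takes 0.05 s, during which the arm holds its last target. There are 200 camera calls.

## Working session

There is one attempt and no reset: what is moved stays moved. The work goes in short steps, Python scripts to look and compute and a shell command to move; the robot and the scene stay as the last step left them, time stands still between calls to the robot, and variables do not carry over. Pictures are saved under pics/ and viewed, about 8 in all and at most 12, crops included, and the job is handed in when it is done.

```bash
mkdir -p pics; python3 - <<'E'
from plant import robot
import cv2,numpy as np
s=robot.read_state()
print({k:np.round(v,3).tolist() for k,v in s.items()})
for n in("scene","top"):
    c=robot.camera(n); np.savez(f"{n}0.npz",**c)
    cv2.imwrite(f"pics/{n}0.png",c["img"][:,:,::-1])
    print(n,c["K"].tolist(),np.round(c["R"],4).tolist(),c["t"], (-c["R"].T@c["t"]))
E
```

```text
{'time': 0.0, 'joints': [-1.219, 0.537, -0.004, 1.539, 0.003, 1.067, -0.071], 'qvel': [-0.002, 0.0, -0.001, 0.001, 0.001, 0.001, 0.001], 'tau': [0.002, -57.098, 0.992, -25.161, -0.056, 0.018, 0.0], 'eef_pos': [263.533, 593.56, 259.851], 'tool_rot': [-0.651, -3.073, 0.003], 'wrist_force': [-0.282, 0.718, 0.116], 'wrist_torque': [-0.01, -0.019, 0.017], 'gripper_width': 87.803}
scene [[612.1365613273584, 0.0, 314.5786382619849], [0.0, 612.1365613273584, 229.38709437443146], [0.0, 0.0, 1.0]] [[0.5018, 0.865, 0.0007], [0.6501, -0.3766, -0.66], [-0.5706, 0.3317, -0.7513]] [-314.18355924 -288.36709417 1850.2601121 ] [1400.85550609 -450.5223757  1199.98450506]
top [[563.3437073980704, 0.0, 318.82569392754243], [0.0, 563.3437073980704, 240.04014839957935], [0.0, 0.0, 1.0]] [[-0.0252, -0.9994, 0.025], [-0.9889, 0.0212, -0.1469], [0.1463, -0.0285, -0.9888]] [  36.41293203  597.71724498 1305.67199143] [ 400.95869445   60.84506501 1378.0062261 ]
```

View pics/top0.png

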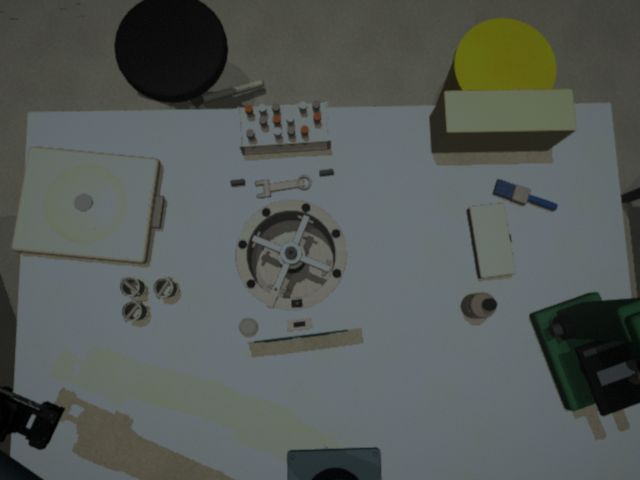

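View pics/scene0.png

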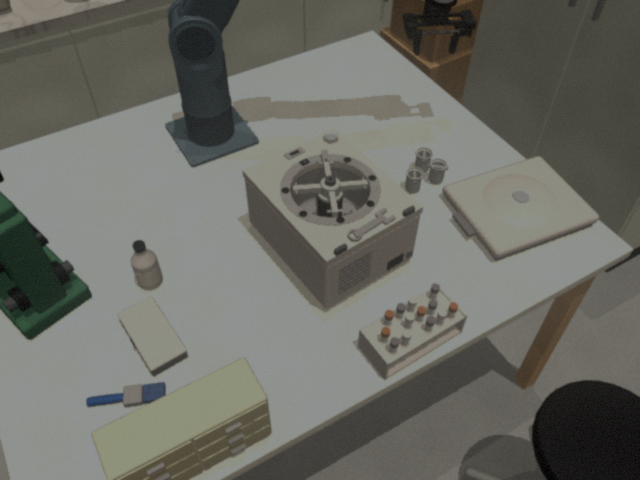

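Top view: bowl centre near (291,254), six black rivets around it, sensor at about (297,302). The vane seems to be on one of the four arms, so I'll enlarge and measure.

```bash
cat > h.py <<'E'
import numpy as np,cv2
def ray(c,uv,z):
    "pixels -> points on the plane of height z"
    uv=np.atleast_2d(uv).astype(float); R,t,K=c["R"],c["t"],c["K"]
    d=(np.c_[uv,np.ones(len(uv))]@np.linalg.inv(K).T)@R; o=-R.T@t
    return o+d*((z-o[2])/d[:,2])[:,None]
def blobs(c,box,thr,amin,amax):
    x0,y0,x1,y1=box; g=c["img"][y0:y1,x0:x1].max(2)
    n,l,s,ce=cv2.connectedComponentsWithStats((g<thr).astype(np.uint8))
    return [(ce[i]+[x0,y0],s[i]) for i in range(1,n) if amin<=s[i][4]<=amax]
def crop(c,box,f,name):
    x0,y0,x1,y1=box
    cv2.imwrite(name,cv2.resize(c["img"][y0:y1,x0:x1,::-1],None,fx=f,fy=f,interpolation=cv2.INTER_CUBIC))
E
python3 - <<'E'
from h import *
T=np.load("top0.npz");S=np.load("scene0.npz")
T={k:T[k] for k in T};S={k:S[k] for k in S}
for c,b in((T,(225,190,360,320)),(S,(260,140,400,240))):
    for ce,s in blobs(c,b,50,8,150):
        print(ce.round(1),s.tolist(),ray(c,ce,206)[0].round(1), c["z_map"][int(ce[1]),int(ce[0])])
a=cv2.resize(T["img"][190:320,230:355,::-1],(600,600),interpolation=cv2.INTER_CUBIC)
cv2.imwrite("pics/t1.png",np.clip(a*1.6,0,255))
E
```

```text
[335.6 233.2] [107, 40, 8, 7, 47] [588.3  -8.6 206. ] 1183.2908
[242.2 244. ] [14, 51, 8, 7, 48] [569.4 187.7 206. ] 1180.8229
[290.8 253.1] [61, 58, 10, 11, 79] [548.   86.6 206. ] 1156.9752
[294.8 270.1] [61, 73, 20, 15, 106] [512.1  78.8 206. ] 1221.163
[336.5 273. ] [108, 79, 8, 9, 52] [504.1  -8.  206. ] 1179.0898
[296.5 302.8] [67, 109, 10, 8, 69] [444.1  76.6 206. ] 1167.129
[285.2 190. ] [23, 49, 5, 3, 13] [508.3  -9.8 206. ] 1408.0715
[322.7 208.1] [58, 59, 13, 17, 148] [600.4  35.6 206. ] 1432.2747
[339.3 203.7] [78, 60, 4, 8, 21] [607.3  74.8 206. ] 1429.8384
[369.8 203.4] [108, 62, 5, 4, 16] [640.9 134.6 206. ] 1375.7208
[302.9 213.3] [40, 72, 6, 4, 18] [591.9 -10.3 206. ] 1361.3079
[339.9 218. ] [78, 73, 6, 9, 33] [645.   53.2 206. ] 1349.3112[ WARN:0@0.107] global loadsave.cpp:1063 imwrite_ Unsupported depth image for selected encoder is fallbacked to CV_8U.
```

View pics/t1.png

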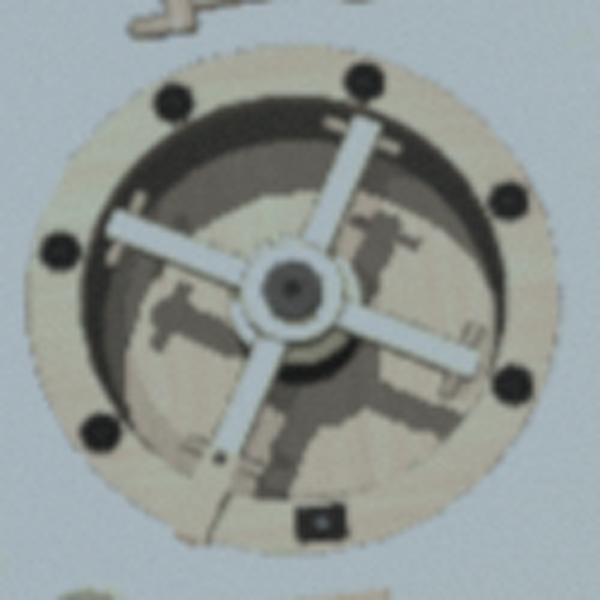

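```bash
cat >> h.py <<'E'
AN=np.radians([60,108,156,204,252,300])
def darkc(c,uv,r=8,thr=70):
    u,v=np.round(uv).astype(int); g=c["img"][v-r:v+r+1,u-r:u+r+1].max(2)<thr
    yy,xx=np.mgrid[-r:r+1,-r:r+1]; n,l,s,ce=cv2.connectedComponentsWithStats((g&(xx**2+yy**2<=r*r)).astype(np.uint8))
    d=[np.hypot(*(ce[i]-r))+(s[i,4]<15)*99 for i in range(1,n)]; return ce[1+int(np.argmin(d))]-r+[u,v]
def proj(c,X):
    p=(np.atleast_2d(X)@c["R"].T+c["t"])@c["K"].T; return p[:,:2]/p[:,2:]
E
python3 - <<'E'
from h import *
from plant import robot
from scipy.optimize import least_squares
T=robot.camera("top");S=robot.camera("scene")
zs=np.array([T["z_map"]]+[robot.camera("top")["z_map"] for _ in range(9)])
print("z noise",np.std(zs[:,230:260,380:400],0).mean())
T["z_map"]=np.median(zs,0)
uv=np.array([[230+x*125/600,190+y*130/600] for x,y in[(513,385),(508,200),(364,82),(174,102),(61,251),(101,433)]])
P=np.array([darkc(T,p,6,50) for p in uv]);print(P.round(1))
W=ray(T,P,206)[:,:2]
f=lambda q,W:(q[:2]-104*np.c_[np.cos(AN+q[2]),np.sin(AN+q[2])]-W).ravel()
q=least_squares(f,[548,88,0],args=(W,)); print("top fit",q.x[:2],np.degrees(q.x[2]),np.round(q.fun.reshape(-1,2),1).tolist())
c,y=q.x[:2],q.x[2]
# scene
X=np.c_[c-104*np.c_[np.cos(AN+y),np.sin(AN+y)],np.full(6,206)]
Ps=np.array([darkc(S,p,5,60) for p in proj(S,X)]);print(proj(S,X).round(1).tolist(),Ps.round(1).tolist())
# triangulation heights
for a,b in zip(P,Ps):
    A=cv2.triangulatePoints(T["K"]@np.c_[T["R"],T["t"]],S["K"]@np.c_[S["R"],S["t"]],a.reshape(2,1),b.reshape(2,1));print("tri",(A[:3]/A[3]).ravel().round(1))
# depth residuals
def world(c):
    v,u=np.mgrid[:480,:640];z=c["z_map"];K=c["K"];p=np.stack([(u-K[0,2])/K[0,0]*z,(v-K[1,2])/K[1,1]*z,z],-1)
    return (p-c["t"])@c["R"]
for n,c_,PP in(("top",T,P),("scene",S,Ps)):
    w=world(c_);r=np.hypot(w[...,0]-c[0],w[...,1]-c[1]);ang=np.arctan2(w[...,1]-c[1],w[...,0]-c[0])
    m=(r>98)&(r<114)&(abs(w[...,2]-200)<20)
    for a,p in zip(AN,PP):
        da=abs((ang-(a+np.pi+y)+np.pi)%(2*np.pi)-np.pi)*104
        print(n,round(np.degrees(a)),"head",np.median(w[...,2][m&(da<5)&(abs(r-104)<5)]).round(2),"flange",np.median(w[...,2][m&(da>14)&(da<25)]).round(2))
np.savez("geo.npz",c=c,y=y)
E
```

```text
z noise 17.926975
[[336.5 273. ]
 [335.6 233.2]
 [305.5 207.7]
 [265.9 212.1]
 [242.2 244. ]
 [250.8 283.3]]
top fit [546.62710168  86.40945332] 5.52944914167494 [[-0.5, -0.2], [-0.1, -0.4], [1.0, -0.1], [0.5, 0.2], [-0.3, 0.0], [-0.6, 0.5]]
[[284.8, 188.5], [302.6, 212.0], [340.1, 218.0], [370.0, 201.8], [371.9, 175.9], [346.9, 157.7]] [[284.8, 189.9], [302.5, 213.4], [339.8, 218.0], [369.8, 203.1], [371.6, 177.6], [346.8, 159.3]]
tri [504.3  -8.4 202.2]
tri [588.7  -9.1 202. ]
tri [644.4  53.5 205.2]
tri [637.2 137.5 202.1]
tri [569.8 187.8 201.4]
tri [486.9 170.8 201.6]
top 60 head 205.47 flange 201.6
top 108 head 205.34 flange 201.49
top 156 head 205.37 flange 201.64
top 204 head 207.93 flange 201.62
top 252 head 205.2 flange 201.67
top 300 head 205.61 flange 201.55
scene 60 head 203.39 flange 199.61
scene 108 head 202.91 flange 199.91
scene 156 head 202.59 flange 199.69
scene 204 head 205.73 flange 199.65
scene 252 head 203.42 flange 200.35
scene 300 head 204.0 flange 200.21
```

```bash
python3 -m crank '[[-0.211,-0.128,-0.01,0],[-0.211,-0.128,-0.01,0],[-0.211,-0.128,-0.01,0],[-0.211,-0.128,-0.01,0],[-0.211,-0.128,-0.01,0],[-0.211,-0.128,-0.01,0],[-0.211,-0.128,-0.01,0],[-0.211,-0.128,-0.01,0],[-0.211,-0.128,-0.01,0],[-0.211,-0.128,-0.01,0]]' -1 20
python3 - <<'E'
from h import *
T=np.load("top0.npz"); g=np.load("geo.npz");c=g["c"]
px=np.array([[230+x*125/600,190+y*130/600] for x,y in[(368,122),(215,455),(477,362),(110,222)]])
W=ray(T,px,212)[:,:2]-c
for w in W: print(np.hypot(*w).round(1),np.degrees(np.arctan2(w[1],w[0])).round(1))
E
```

```text
time: 1.48
eef_pos: [433.8, 348.9, 272.0]
tool_rot: [-0.627, -3.074, -0.008]
wrist_force: [1.3, 0.4, -0.4]
gripper_width: 23.6
85.1 -24.1
80.1 154.7
86.2 -112.7
85.4 66.6
```

```bash
python3 -m crank '[[-0.208,-0.128,0,0],[-0.208,-0.128,0,0],[-0.208,-0.128,0,0],[-0.208,-0.128,0,0],[-0.208,-0.128,0,0],[-0.208,-0.128,0,0],[-0.208,-0.128,0,0],[-0.208,-0.128,0,0],[-0.208,-0.128,0,0],[-0.208,-0.128,0,0]]'; python3 -m crank '[[0,0,0,-0.026],[0,0,0,-0.026],[0,0,0,-0.026],[0,0,0,-0.026],[0,0,0,-0.026],[0,0,0,-0.026],[0,0,0,-0.026],[0,0,0,-0.026],[0,0,0,-0.026],[0,0,0,-0.026]]'; cat >> h.py <<'E'
from scipy.spatial.transform import Rotation as Ro
def polar(s=None):
    "tool position round the axis, y-axis azimuth, tangential/radial force"
    from plant import robot
    s=s or robot.read_state(); g=np.load("geo.npz"); p=np.array(s["eef_pos"]); d=p[:2]-g["c"]
    a=np.arctan2(d[1],d[0]); R=Ro.from_rotvec(s["tool_rot"]).as_matrix(); F=np.array(s["wrist_force"])
    print("r %.1f az %.1f z %.1f yaz-90 %.1f | F ccw %.2f out %.2f z %.2f | tilt %s t %.2f"%(np.hypot(*d),np.degrees(a),p[2],np.degrees(np.arctan2(R[1,1],R[0,1]))-90,-F[0]*np.sin(a)+F[1]*np.cos(a),F[0]*np.cos(a)+F[1]*np.sin(a),F[2],R[:2,2].round(3),s["time"]),"j",np.round(s["joints"],2))
E
python3 -c "from h import *;polar()"
```

```text
time: 2.32
eef_pos: [611.1, 96.9, 272.8]
tool_rot: [-0.627, -3.078, -0.014]
wrist_force: [0.2, -0.0, 0.4]
gripper_width: 0.1
time: 3.15
eef_pos: [615.7, 85.1, 273.0]
tool_rot: [-0.68, 3.061, 0.003]
wrist_force: [-0.3, -0.4, 0.7]
gripper_width: 0.5
r 69.1 az -1.1 z 273.0 yaz-90 25.0 | F ccw -0.45 out -0.26 z 0.69 | tilt [0.005 0.003] t 3.15 j [-0.2   0.47 -0.01  1.61  0.    1.05  1.79]
```

```bash
python3 -m crank '[[0.012,0.07,0,0],[0.012,0.07,0,0],[0.012,0.07,0,0],[0,0,0.06,0],[0,0,0.08,0],[0,0,0.08,0],[0,0,0.08,0],[0,0,0.08,0],[0,0,0.08,0],[0,0,0.05,0]]';python3 -c "from h import *;polar()"
```

```text
time: 3.98
eef_pos: [599.3, 109.4, 205.8]
tool_rot: [-0.671, 3.063, 0.004]
wrist_force: [0.4, -0.1, 0.1]
gripper_width: 0.2
r 57.5 az 23.6 z 205.8 yaz-90 24.7 | F ccw -0.21 out 0.32 z 0.06 | tilt [0.006 0.004] t 3.98 j [-0.24  0.53 -0.02  1.7   0.01  0.91  1.74]
```

```bash
python3 -m crank '[[0.001,-0.025,0,0.0167],[0.001,-0.025,0,0.0167],[0.001,-0.025,0,0.0167],[0.001,-0.025,0,0.0167],[0.001,-0.025,0,0.0167],[0.001,-0.025,0,0.0167],[0.001,-0.025,0,0.0167],[0.001,-0.025,0,0.0167],[0.001,-0.025,0,0.0167],[0.001,-0.025,0,0.0167]]';python3 -c "from h import *;polar()"
```

```text
time: 4.82
eef_pos: [602.8, 77.7, 196.7]
tool_rot: [-0.188, -3.134, -0.004]
wrist_force: [-0.1, 0.8, -0.7]
gripper_width: 0.6
r 56.8 az -8.8 z 196.7 yaz-90 -6.8 | F ccw 0.78 out -0.22 z -0.69 | tilt [-0.001  0.003] t 4.82 j [-0.28  0.54  0.11  1.71 -0.08  0.89  1.31]
```

```bash
python3 -m crank '[[0,-0.01,-0.02,0.007],[0,-0.01,-0.02,0.007],[0,-0.01,-0.02,0.007],[0,-0.01,-0.02,0.007],[0,-0.01,-0.02,0.007],[0,-0.01,-0.02,0.007],[0,-0.01,-0.015,0.004],[0,-0.01,-0.015,0.004],[0,-0.01,-0.01,0.004],[0,-0.01,-0.01,0.004]]';python3 - <<'E'
from h import *;polar()
from plant import robot
c=robot.camera("top");np.savez("top1.npz",**c)
a=cv2.resize(c["img"][190:320,230:355,::-1],(600,600),interpolation=cv2.INTER_CUBIC)
cv2.imwrite("pics/t2.png",np.clip(a*1.6,0,255).astype(np.uint8))
E
```

```text
time: 5.65
eef_pos: [600.3, 65.1, 217.7]
tool_rot: [-0.496, -3.1, -0.004]
wrist_force: [1.3, 0.9, -0.2]
gripper_width: 0.4
r 57.8 az -21.6 z 217.7 yaz-90 -18.2 | F ccw 1.29 out 0.84 z -0.18 | tilt [-0.001  0.003] t 5.65 j [-0.3   0.51  0.17  1.71 -0.1   0.93  1.16]
```

View pics/t2.png

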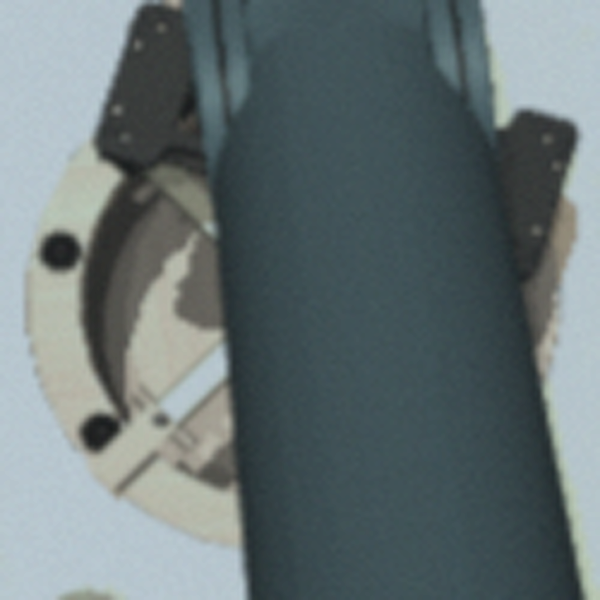

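The vane's arm (dot at crop (160,420)) is just short of the 300° rivet (100,433). I'll calibrate tool azimuth against vane angle.

```bash
python3 - <<'E'
from h import *
g=np.load("geo.npz")
for n,p in(("top0",(220,457)),("top1",(160,420))):
    T=np.load(n+".npz"); q=darkc(T,[230+p[0]*125/600,190+p[1]*130/600],3,110)
    w=ray(T,q,212)[0,:2]-g["c"]; print(n,q,np.hypot(*w),(np.degrees(np.arctan2(w[1],w[0])-g["y"])+180)%360)
E
```

```text
top0 [275.92592593 289.18518519] 80.299866248118 331.020001560958
top1 [263.23809524 280.52380952] 79.96740580943207 308.1129269570878
```

```bash
python3 -m crank '[[0,-0.006,0.008,0.005],[0,-0.006,0.008,0.005],[0,-0.006,0.008,0.005],[0,-0.006,0.008,0.005],[0,-0.006,0.008,0.005],[0,-0.006,0.008,0.005],[0,-0.006,0.008,0.005],[0,-0.006,0.005,0.005],[0,-0.006,0.005,0.005],[0,-0.006,0,0.005]]';python3 -c "from h import *;polar()";python3 -m crank '[[0,-0.005,0,0.003],[0,-0.005,0,0.003],[0,-0.005,0,0.003],[0,-0.005,0,0.003],[0,-0.005,0,0.003],[0,-0.005,0,0.003],[0,-0.005,0,0.003],[0,-0.005,0,0.003],[0,-0.005,0,0.003],[0,-0.005,0,0.003]]';python3 -c "from h import *;polar()"
```

```text
time: 6.53
eef_pos: [597.8, 57.4, 209.4]
tool_rot: [-0.765, -3.046, -0.004]
wrist_force: [0.3, 1.0, 0.7]
gripper_width: 0.5
r 58.9 az -29.5 z 209.4 yaz-90 -28.2 | F ccw 1.02 out -0.23 z 0.66 | tilt [0.    0.003] t 6.53 j [-0.32  0.52  0.21  1.73 -0.13  0.91  1.02]
time: 7.37
eef_pos: [594.3, 51.8, 209.4]
tool_rot: [-0.924, -3.002, -0.004]
wrist_force: [0.3, 0.3, 0.2]
gripper_width: 0.7
r 58.9 az -36.0 z 209.4 yaz-90 -34.2 | F ccw 0.42 out 0.09 z 0.22 | tilt [-0.     0.003] t 7.37 j [-0.33  0.51  0.23  1.74 -0.15  0.91  0.94]
```

```bash
python3 -m crank '[[0.002,-0.028,0,0.019],[0.002,-0.028,0,0.019],[0.002,-0.028,0,0.019],[0.002,-0.028,0,0.019],[0.002,-0.028,0,0.019],[0.002,-0.028,0,0.019],[0.002,-0.028,0,0.019],[0.002,-0.028,0,0.019],[0.002,-0.028,0,0.019],[0.002,-0.028,0,0.019]]';python3 -c "from h import *;polar()"
```

```text
time: 8.2
eef_pos: [567.3, 30.1, 209.5]
tool_rot: [1.809, 2.567, 0.005]
wrist_force: [1.1, 0.0, -0.1]
gripper_width: 0.5
r 60.0 az -69.9 z 209.5 yaz-90 -70.3 | F ccw 1.03 out 0.37 z -0.10 | tilt [0.003 0.002] t 8.20 j [-0.43  0.48  0.39  1.83 -0.23  0.88  0.42]
```

```bash
python3 -m crank '[[0.001,-0.006,0,0.004],[0.001,-0.006,0,0.004],[0.001,-0.006,0,0.004],[0.001,-0.006,0,0.004],[0.001,-0.006,0,0.004],[0.001,-0.006,0,0.004],[0.001,-0.006,0,0.004],[0.001,-0.006,0,0.004],[0.001,-0.006,0,0.004],[0.001,-0.006,0,0.004]]';python3 -c "from h import *;polar()";python3 -m crank '[[0,-0.004,0,0.003],[0,-0.004,0,0.003],[0,-0.004,0,0.003],[0,-0.004,0,0.003],[0,-0.004,0,0.003],[0,-0.004,0,0.003],[0,-0.004,0,0.003],[0,-0.004,0,0.003],[0,-0.004,0,0.003],[0,-0.004,0,0.003]]';python3 -c "from h import *;polar()"
```

```text
time: 9.03
eef_pos: [559.5, 27.9, 209.4]
tool_rot: [1.979, 2.438, 0.003]
wrist_force: [0.8, 0.3, -0.2]
gripper_width: 0.3
r 59.9 az -77.6 z 209.4 yaz-90 -78.1 | F ccw 0.88 out -0.14 z -0.18 | tilt [0.003 0.   ] t 9.03 j [-0.46  0.47  0.43  1.85 -0.25  0.87  0.3 ]
time: 9.87
eef_pos: [554.1, 26.9, 209.4]
tool_rot: [2.104, 2.33, 0.003]
wrist_force: [0.6, 0.6, 0.1]
gripper_width: 0.2
r 60.0 az -82.8 z 209.4 yaz-90 -84.2 | F ccw 0.70 out -0.50 z 0.10 | tilt [0.002 0.   ] t 9.87 j [-0.48  0.47  0.45  1.86 -0.26  0.87  0.21]
```

```bash
python3 -m crank '[[0.003,-0.027,0,0.0175],[0.003,-0.027,0,0.0175],[0.003,-0.027,0,0.0175],[0.003,-0.027,0,0.0175],[0.003,-0.027,0,0.0175],[0.003,-0.027,0,0.0175],[0.003,-0.027,0,0.0175],[0.003,-0.027,0,0.0175],[0.003,-0.027,0,0.0175],[0.003,-0.027,0,0.0175]]';python3 - <<'E'
from h import *;polar()
from plant import robot
c=robot.camera("top");np.savez("top2.npz",**c)
a=cv2.resize(c["img"][190:320,230:355,::-1],(600,600),interpolation=cv2.INTER_CUBIC)
cv2.imwrite("pics/t3.png",np.clip(a*1.6,0,255).astype(np.uint8))
c=robot.camera("scene");np.savez("scene2.npz",**c)
a=cv2.resize(c["img"][140:240,265:395,::-1],(780,600),interpolation=cv2.INTER_CUBIC)
cv2.imwrite("pics/s3.png",np.clip(a*1.4,0,255).astype(np.uint8))
E
```

```text
time: 10.7
eef_pos: [521.4, 34.3, 209.4]
tool_rot: [2.685, 1.628, 0.002]
wrist_force: [0.4, -0.1, 0.2]
gripper_width: 0.3
r 57.9 az -115.9 z 209.4 yaz-90 -117.5 | F ccw 0.42 out -0.06 z 0.20 | tilt [ 0.002 -0.001] t 10.70 j [-0.63  0.44  0.61  1.95 -0.33  0.85 -0.33]
```

View pics/s3.png

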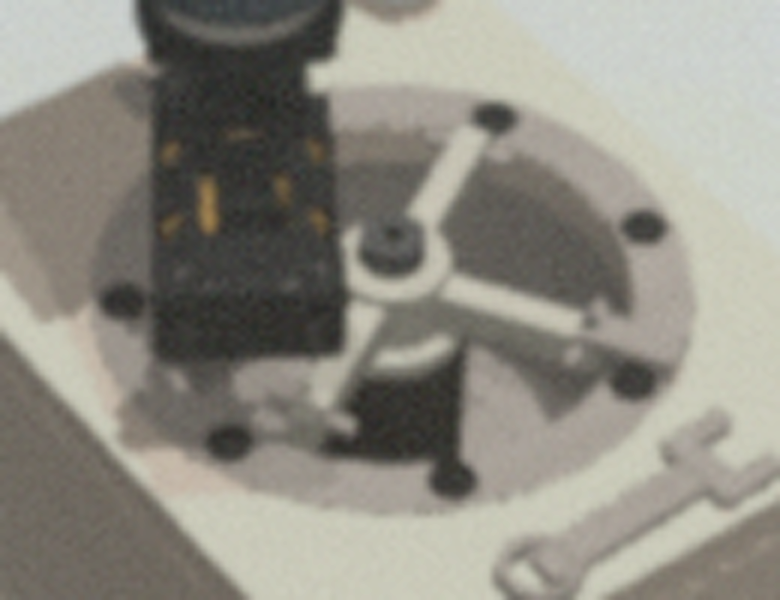

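Scene view: vane, with its dot at (592,322), is short of the 204° rivet at (632,382). I'll approach slowly now, feeling for drag.

```bash
python3 - <<'E'
from h import *
g=np.load("geo.npz");S=np.load("scene2.npz")
w=ray(S,[265+592/6,140+322/6],212)[0,:2]-g["c"];print(np.hypot(*w),(np.degrees(np.arctan2(w[1],w[0])-g["y"])+180)%360)
E
python3 -m crank '[[0,-0.004,0,0.002],[0,-0.004,0,0.002],[0,-0.004,0,0.002],[0,-0.004,0,0.002],[0,-0.004,0,0.002],[0,-0.004,0,0.002],[0,-0.004,0,0.002],[0,-0.004,0,0.002],[0,-0.004,0,0.002],[0,-0.004,0,0.002]]';python3 -c "from h import *;polar()"
```

```text
82.85114853855242 211.12145135311823
time: 11.63
eef_pos: [517.5, 37.2, 209.4]
tool_rot: [2.733, 1.546, 0.004]
wrist_force: [-0.0, -0.7, -0.7]
gripper_width: 0.6
r 57.2 az -120.6 z 209.4 yaz-90 -121.0 | F ccw 0.37 out 0.64 z -0.66 | tilt [ 0.003 -0.   ] t 11.63 j [-0.65  0.44  0.62  1.96 -0.34  0.85 -0.38]
```

```bash
python3 -m crank '[[0,-0.001,0,0.0007],[0,-0.001,0,0.0007],[0,-0.001,0,0.0007],[0,-0.001,0,0.0007],[0,-0.001,0,0.0007],[0,-0.001,0,0.0007],[0,-0.001,0,0.0007],[0,-0.001,0,0.0007],[0,-0.001,0,0.0007],[0,-0.001,0,0.0007]]';python3 -c "from h import *;polar()";python3 -m crank '[[0,-0.001,0,0.0007],[0,-0.001,0,0.0007],[0,-0.001,0,0.0007],[0,-0.001,0,0.0007],[0,-0.001,0,0.0007],[0,-0.001,0,0.0007],[0,-0.001,0,0.0007],[0,-0.001,0,0.0007],[0,-0.001,0,0.0007],[0,-0.001,0,0.0007]]';python3 -c "from h import *;polar()"
```

```text
time: 12.47
eef_pos: [517.0, 37.1, 209.6]
tool_rot: [2.751, 1.511, 0.005]
wrist_force: [1.2, -0.7, -0.3]
gripper_width: 0.7
r 57.5 az -121.0 z 209.6 yaz-90 -122.5 | F ccw 1.36 out -0.04 z -0.31 | tilt [ 0.004 -0.001] t 12.47 j [-0.65  0.44  0.63  1.96 -0.34  0.84 -0.41]
time: 13.3
eef_pos: [516.5, 37.1, 209.6]
tool_rot: [2.768, 1.475, 0.006]
wrist_force: [2.2, -2.2, -1.3]
gripper_width: 0.5
r 57.8 az -121.4 z 209.6 yaz-90 -123.9 | F ccw 2.99 out 0.72 z -1.31 | tilt [ 0.006 -0.002] t 13.30 j [-0.66  0.44  0.64  1.96 -0.34  0.84 -0.43]
```

```bash
python3 -m crank '[[0,-0.002,0,0],[0,-0.002,0,0],[0,-0.002,0,0],[0,-0.002,0,0],[0,-0.002,0,0],[0,-0.002,0,0],[0,-0.002,0,0],[0,-0.002,0,0],[0,-0.002,0,0],[0,-0.002,0,0]]';python3 -c "from h import *;polar()"
```

```text
time: 14.13
eef_pos: [516.1, 37.2, 210.1]
tool_rot: [2.766, 1.472, 0.011]
wrist_force: [3.6, -4.3, -2.2]
gripper_width: 0.1
r 57.9 az -121.8 z 210.1 yaz-90 -124.0 | F ccw 5.38 out 1.76 z -2.20 | tilt [ 0.01  -0.004] t 14.13 j [-0.67  0.43  0.64  1.97 -0.34  0.84 -0.44]
```

```bash
python3 -m crank '[[0,-0.003,0,0],[0,-0.003,0,0],[0,-0.003,0,0],[0,-0.003,0,0],[0,-0.004,0,0],[0,-0.004,0,0],[0,-0.004,0,0],[0,-0.004,0,0],[0,-0.004,0,0],[0,-0.004,0,0]]';python3 -c "from h import *;polar()"
```

```text
time: 14.97
eef_pos: [515.5, 37.1, 211.0]
tool_rot: [2.762, 1.465, 0.019]
wrist_force: [3.9, -4.2, -1.9]
gripper_width: 0.2
r 58.3 az -122.3 z 211.0 yaz-90 -124.1 | F ccw 5.57 out 1.48 z -1.92 | tilt [ 0.018 -0.008] t 14.97 j [-0.67  0.43  0.65  1.98 -0.33  0.83 -0.44]
```

```bash
python3 -m crank '[[0,0,0.008,0],[0,0,0,0],[0,0,0,0],[0,0,0,0],[0,-0.006,0,0],[0,-0.006,0,0],[0,-0.006,0,0],[0,-0.006,0,0],[0,-0.006,0,0],[0,-0.006,0,0]]';python3 -c "from h import *;polar()"
```

```text
time: 15.8
eef_pos: [515.3, 37.2, 210.9]
tool_rot: [2.757, 1.459, 0.029]
wrist_force: [4.8, -4.2, -4.3]
gripper_width: 0.5
r 58.3 az -122.5 z 210.9 yaz-90 -124.2 | F ccw 6.30 out 0.93 z -4.27 | tilt [ 0.027 -0.011] t 15.80 j [-0.68  0.42  0.65  1.98 -0.33  0.82 -0.45]
```

```bash
python3 -m crank '[[0,0,0,0],[0,0,0,0],[0,0,0,0],[0,0,0,0],[0,0,0,0],[0,0,0,0],[0,0,0,0],[0,0,0,0],[0,0,0,0],[0,-0.02,0,0]]';python3 -c "from h import *;polar()"
```

```text
time: 16.63
eef_pos: [514.6, 37.9, 211.0]
tool_rot: [2.755, 1.456, 0.032]
wrist_force: [7.7, -5.8, -3.5]
gripper_width: 0.8
r 58.2 az -123.4 z 211.0 yaz-90 -124.3 | F ccw 9.65 out 0.58 z -3.53 | tilt [ 0.03  -0.012] t 16.63 j [-0.69  0.42  0.65  1.99 -0.33  0.81 -0.45]
```

```bash
python3 -m crank '[[0,-0.02,0,0],[0,0,0,0],[0,0,0,0],[0,0,0,0],[0,0,0,0],[0,0,0,0],[0,0,0,0],[0,0,0,0],[0,0,0,0],[0,0,0,0]]';python3 - <<'E'
from h import *;polar()
from plant import robot
c=robot.camera("scene");np.savez("scene3.npz",**c)
a=cv2.resize(c["img"][140:240,265:395,::-1],(780,600),interpolation=cv2.INTER_CUBIC)
cv2.imwrite("pics/s4.png",np.clip(a*1.4,0,255).astype(np.uint8))
E
```

```text
time: 17.47
eef_pos: [513.0, 39.5, 211.1]
tool_rot: [2.755, 1.456, 0.034]
wrist_force: [2.8, -2.8, -1.7]
gripper_width: 0.1
r 57.7 az -125.6 z 211.1 yaz-90 -124.3 | F ccw 3.91 out 0.65 z -1.71 | tilt [ 0.031 -0.012] t 17.47 j [-0.69  0.42  0.65  1.99 -0.33  0.81 -0.46]
```

View pics/s4.png

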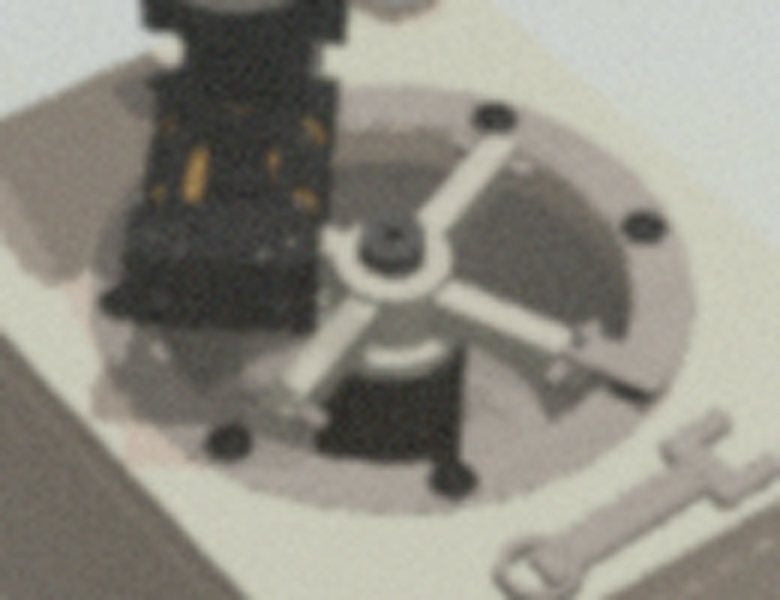

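Scene view: the vane (about (570,340) to (655,390)) now covers the 204° rivet and the force went from about 10 N to about 4 N. I'll back the fingers off, let it rest and check.

```bash
python3 -m crank '[[0,0.02,0,0],[0,0.02,0,0],[0,0.02,0,0],[0,0,0,0],[0,0,0,0],[0,0,0,0],[0,0,0,0],[0,0,0,0],[0,0,0,0],[0,0,0,0]]';python3 - <<'E'
from h import *;polar()
from plant import robot
c=robot.camera("top");np.savez("top4.npz",**c)
a=cv2.resize(c["img"][190:320,230:355,::-1],(600,600),interpolation=cv2.INTER_CUBIC)
cv2.imwrite("pics/t4.png",np.clip(a*1.6,0,255).astype(np.uint8))
E
```

```text
time: 18.35
eef_pos: [516.0, 38.2, 209.9]
tool_rot: [2.759, 1.464, 0.025]
wrist_force: [-0.8, -0.1, 0.2]
gripper_width: 0.6
r 57.2 az -122.4 z 209.9 yaz-90 -124.1 | F ccw -0.61 out 0.46 z 0.23 | tilt [ 0.022 -0.008] t 18.35 j [-0.68  0.43  0.64  1.98 -0.33  0.82 -0.44]
```

View pics/t4.png

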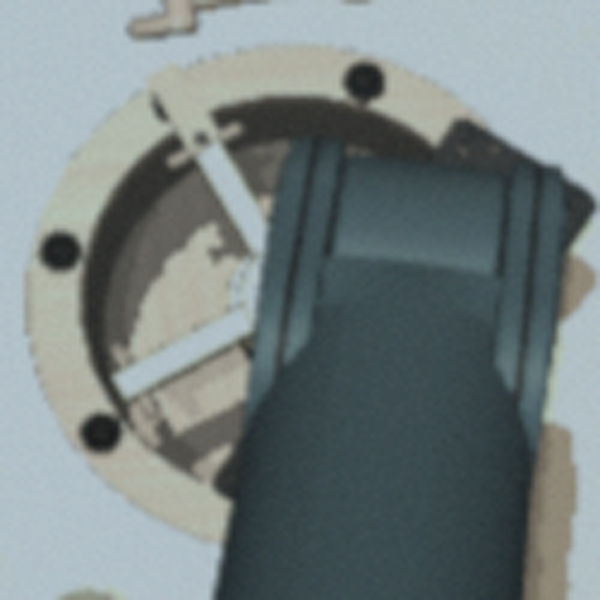

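```bash
python3 - <<'E'
from h import *
g=np.load("geo.npz");T=np.load("top4.npz")
q=darkc(T,[230+203*125/600,190+138*130/600],3,110)
for p in(q,[230+203*125/600,190+138*130/600]):
    w=ray(T,p,212)[0,:2]-g["c"]; print(p,np.hypot(*w),(np.degrees(np.arctan2(w[1],w[0])-g["y"])+180)%360)
# vane outer end, mid of edges by eye
for p in((165,72),(182,100)):
    w=ray(T,[230+p[0]*125/600,190+p[1]*130/600],210)[0,:2]-g["c"]; print(p,np.hypot(*w),(np.degrees(np.arctan2(w[1],w[0])-g["y"])+180)%360)
E
```

```text
[271.79166667 219.91666667] 81.42551721181722 202.75800772239643
[272.2916666666667, 219.9] 80.94641863615021 202.09986799572297
(165, 72) 116.35721107673344 202.0792268768802
(182, 100) 101.28182703850409 201.87676872522655
```

The vane rests about 202.3°, inside the rub band but 1.7° past centre. I'll bring the fingers to the other arm's flank and nudge it back towards the centre.

```bash
python3 -m crank '[[0.002,0.025,0,-0.0165],[0.002,0.025,0,-0.0165],[0.002,0.025,0,-0.0165],[0.002,0.025,0,-0.0165],[0.002,0.025,0,-0.0165],[0.002,0.025,0,-0.0165],[0.002,0.025,0,-0.0165],[0.002,0.025,0,-0.0165],[0.002,0.025,0,-0.0165],[0,0,0,-0.016]]';python3 -c "from h import *;polar()"
```

```text
time: 19.23
eef_pos: [542.4, 30.1, 210.5]
tool_rot: [2.266, 2.145, 0.016]
wrist_force: [0.4, 0.3, -0.6]
gripper_width: 0.4
r 56.4 az -94.3 z 210.5 yaz-90 -93.1 | F ccw 0.41 out -0.30 z -0.55 | tilt [ 0.022 -0.008] t 19.23 j [-0.53  0.44  0.5   1.91 -0.27  0.84  0.05]
```

```bash
python3 -m crank '[[0,0.01,0,-0.005],[0,0.01,0,-0.005],[0,0.01,0,-0.005],[0,0.01,0,-0.004],[0,0.006,0,-0.004],[0,0.004,0,-0.004],[0,0.004,0,0],[0,0.004,0,0],[0,0.004,0,0],[0,0.004,0,0]]';python3 -c "from h import *;polar()"
```

```text
time: 20.07
eef_pos: [548.4, 29.5, 210.1]
tool_rot: [2.17, 2.248, 0.008]
wrist_force: [-3.7, 0.5, 1.9]
gripper_width: 0.3
r 56.9 az -88.2 z 210.1 yaz-90 -88.0 | F ccw -3.64 out -0.58 z 1.93 | tilt [ 0.016 -0.009] t 20.07 j [-0.51  0.45  0.48  1.89 -0.26  0.85  0.13]
```

```bash
python3 -m crank '[[0,0.016,0,0],[0,0,0,0],[0,0,0,0],[0,0,0,0],[0,0,0,0],[0,0,0,0],[0,0,0,0],[0,0,0,0],[0,0,0,0],[0,0,0,0]]';python3 -c "from h import *;polar()"
```

```text
time: 20.9
eef_pos: [549.2, 29.5, 209.8]
tool_rot: [2.172, 2.249, 0.004]
wrist_force: [-2.9, -0.4, 1.3]
gripper_width: 0.5
r 57.0 az -87.5 z 209.8 yaz-90 -88.0 | F ccw -2.92 out 0.27 z 1.27 | tilt [ 0.013 -0.009] t 20.90 j [-0.51  0.46  0.48  1.88 -0.26  0.85  0.13]
```

```bash
python3 -m crank '[[0,0.02,0,0],[0,0,0,0],[0,0,0,0],[0,0,0,0],[0,0,0,0],[0,0,0,0],[0,0,0,0],[0,0,0,0],[0,0,0,0],[0,0,0,0]]';python3 - <<'E'
from h import *;polar()
from plant import robot
g=np.load("geo.npz")
for k in range(2):
    T=robot.camera("top"); np.savez("top5.npz",**T)
    q=darkc(T,[230+203*125/600,190+138*130/600],4,110)
    w=ray(T,q,212)[0,:2]-g["c"]; print(q,np.hypot(*w),(np.degrees(np.arctan2(w[1],w[0])-g["y"])+180)%360)
a=cv2.resize(T["img"][190:320,230:355,::-1],(600,600),interpolation=cv2.INTER_CUBIC)
cv2.imwrite("pics/t5.png",np.clip(a*1.6,0,255).astype(np.uint8))
E
```

```text
time: 21.73
eef_pos: [551.6, 30.0, 209.6]
tool_rot: [2.172, 2.25, 0.004]
wrist_force: [-1.5, -0.2, 1.2]
gripper_width: 0.6
r 56.6 az -85.0 z 209.6 yaz-90 -88.0 | F ccw -1.48 out 0.05 z 1.22 | tilt [ 0.013 -0.008] t 21.73 j [-0.51  0.46  0.47  1.88 -0.26  0.85  0.13]
[272.17073171 219.95121951] 80.97285043172602 202.293811952143
[272.17073171 219.95121951] 80.97285043172602 202.293811952143
```

View pics/t5.png

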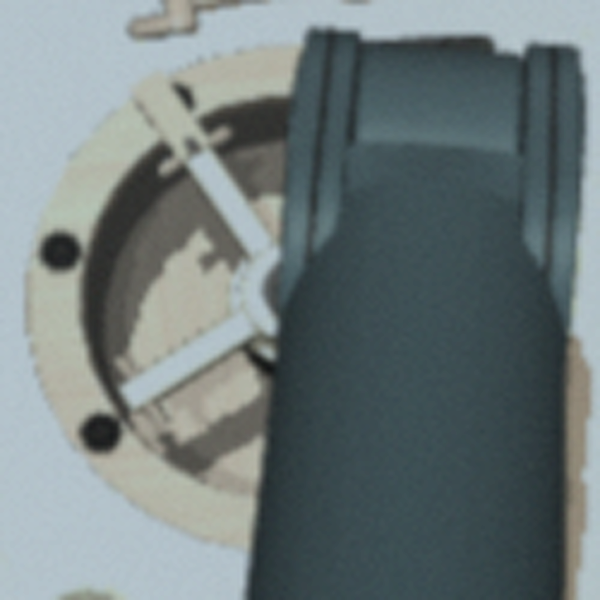

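```bash
python3 - <<'E'
from h import *
g=np.load("geo.npz")
for n in("top4","top5"):
    T={k:v for k,v in np.load(n+".npz").items()}
    # bright arm: sample darkness at r=79 ring of the dot and arm-edge centre along rings r 45..75 at z 212
    for r in(50,60,68):
        a=np.radians(np.arange(190,220,.25)); X=np.c_[g["c"]-r*np.c_[np.cos(a+g["y"]),np.sin(a+g["y"])],np.full(len(a),212)]
        p=proj(T,X).astype(np.float32); G=cv2.GaussianBlur(T["img"].max(2),(0,0),.6)
        v=cv2.remap(G,p[:,0].reshape(1,-1),p[:,1].reshape(1,-1),cv2.INTER_LINEAR).ravel().astype(float)
        m=v>(v.min()+v.max())/2; print(n,r,"arm centre",np.degrees(a[m]).mean().round(2),"width mm",(m.sum()*np.radians(.25)*r).round(1))
E
```

```text
top4 50 arm centre 203.0 width mm 12.4
top4 60 arm centre 202.75 width mm 12.8
top4 68 arm centre 203.0 width mm 12.8
top5 50 arm centre 206.5 width mm 12.4
top5 60 arm centre 206.62 width mm 12.6
top5 68 arm centre 206.75 width mm 12.8
```

```bash
python3 -m crank '[[0.001,-0.026,0,0.0185],[0.001,-0.026,0,0.0185],[0.001,-0.026,0,0.0185],[0.001,-0.026,0,0.0185],[0.001,-0.026,0,0.0185],[0.001,-0.026,0,0.0185],[0.001,-0.026,0,0.0185],[0.001,-0.026,0,0.0185],[0.001,-0.026,0,0.0185],[0,0,0,0.0185]]';python3 -c "from h import *;polar()"
```

```text
time: 22.67
eef_pos: [529.3, 37.4, 211.2]
tool_rot: [2.742, 1.494, 0.031]
wrist_force: [0.7, 0.5, -0.1]
gripper_width: 0.4
r 52.0 az -109.4 z 211.2 yaz-90 -122.8 | F ccw 0.44 out -0.74 z -0.09 | tilt [ 0.026 -0.007] t 22.67 j [-0.66  0.44  0.63  1.95 -0.34  0.83 -0.42]
```

```bash
python3 -m crank '[[-0.01,-0.008,0,0],[-0.01,-0.008,0,0],[-0.01,-0.008,0,0],[-0.01,-0.008,0,0],[-0.01,-0.008,0,0],[-0.01,-0.008,0,0],[0,-0.008,0,0],[0,-0.008,0,0],[0,-0.006,0,0],[0,-0.006,0,0]]';python3 -c "from h import *;polar()"
```

```text
time: 23.5
eef_pos: [518.3, 36.0, 211.6]
tool_rot: [2.736, 1.499, 0.036]
wrist_force: [-0.3, -0.5, -0.7]
gripper_width: 0.2
r 57.9 az -119.3 z 211.6 yaz-90 -122.6 | F ccw -0.02 out 0.56 z -0.71 | tilt [ 0.03  -0.007] t 23.50 j [-0.67  0.42  0.64  1.98 -0.33  0.81 -0.42]
```

Now press gently against the flank, then two small steps.

```bash
python3 -m crank '[[0,-0.006,0,0],[0,-0.006,0,0],[0,-0.006,0,0],[0,-0.005,0,0],[0,-0.004,0,0],[0,0,0,0],[0,0,0,0],[0,0,0,0],[0,0,0,0],[0,0,0,0]]';python3 -c "from h import *;polar()"; cat > ang.py <<'E'
from h import *;polar()
from plant import robot
g=np.load("geo.npz");T=robot.camera("top");o=[]
for r in(50,60,68):
    a=np.radians(np.arange(190,220,.25)); X=np.c_[g["c"]-r*np.c_[np.cos(a+g["y"]),np.sin(a+g["y"])],np.full(len(a),212)]
    p=proj(T,X).astype(np.float32); G=cv2.GaussianBlur(T["img"].max(2),(0,0),.6)
    v=cv2.remap(G,p[:,0].reshape(1,-1),p[:,1].reshape(1,-1),cv2.INTER_LINEAR).ravel().astype(float)
    o.append(np.degrees(a[v>(v.min()+v.max())/2]).mean())
print("vane",np.round(o,2))
E
python3 ang.py
```

```text
time: 24.33
eef_pos: [516.5, 37.3, 211.9]
tool_rot: [2.735, 1.498, 0.039]
wrist_force: [1.2, -0.5, -0.5]
gripper_width: 0.5
r 57.6 az -121.6 z 211.9 yaz-90 -122.6 | F ccw 1.23 out -0.22 z -0.45 | tilt [ 0.033 -0.008] t 24.33 j [-0.67  0.42  0.64  1.98 -0.33  0.81 -0.42]
r 57.6 az -121.6 z 211.9 yaz-90 -122.6 | F ccw 1.23 out -0.22 z -0.45 | tilt [ 0.033 -0.008] t 24.33 j [-0.67  0.42  0.64  1.98 -0.33  0.81 -0.42]
vane [206.5  206.62 206.75]
```

```bash
python3 -m crank '[[0,-0.016,0,0],[0,0,0,0],[0,0,0,0],[0,0,0,0],[0,-0.016,0,0],[0,0,0,0],[0,0,0,0],[0,0,0,0],[0,0,0,0],[0,0,0,0]]'; python3 ang.py
```

```text
time: 25.22
eef_pos: [515.6, 37.7, 212.5]
tool_rot: [2.731, 1.493, 0.046]
wrist_force: [2.3, -1.8, -1.1]
gripper_width: 0.2
r 57.8 az -122.5 z 212.5 yaz-90 -122.7 | F ccw 2.93 out 0.27 z -1.06 | tilt [ 0.04  -0.011] t 25.22 j [-0.68  0.41  0.64  1.99 -0.32  0.8  -0.43]
vane [206.12 206.12 206.25]
```

```bash
python3 -m crank '[[0,-0.02,0.004,0],[0,0,0,0],[0,0,0,0],[0,0,0,0],[0,0,0,0],[0,0,0,0],[0,0,0,0],[0,0,0,0],[0,0,0,0],[0,0,0,0]]'; python3 ang.py
```

```text
time: 26.1
eef_pos: [514.9, 38.4, 212.5]
tool_rot: [2.729, 1.491, 0.05]
wrist_force: [2.2, -1.4, -1.0]
gripper_width: 0.4
r 57.5 az -123.5 z 212.5 yaz-90 -122.7 | F ccw 2.64 out -0.01 z -0.97 | tilt [ 0.043 -0.012] t 26.10 j [-0.69  0.41  0.65  1.99 -0.32  0.8  -0.44]
vane [205. 205. 205.]
```

```bash
python3 -m crank '[[0,0.015,0,0],[0,0.015,0,0],[0,0,0,0],[0,0,0,0],[0,0,0,0],[0,0,0,0],[0,0,0,0],[0,0,0,0],[0,0,0,0],[0,0,0,0]]'; python3 ang.py
```

```text
time: 26.98
eef_pos: [515.7, 38.2, 211.8]
tool_rot: [2.732, 1.496, 0.044]
wrist_force: [1.1, -0.3, 0.1]
gripper_width: 0.8
r 57.2 az -122.7 z 211.8 yaz-90 -122.6 | F ccw 1.08 out -0.36 z 0.13 | tilt [ 0.037 -0.01 ] t 26.98 j [-0.68  0.42  0.64  1.99 -0.32  0.8  -0.43]
vane [205. 205. 205.]
```

```bash
python3 -m crank '[[0,-0.015,0,0],[0,-0.02,0,0],[0,-0.02,0,0],[0,-0.02,0,0.01],[0.001,-0.025,0,0.014],[0.001,-0.025,0,0.014],[0.001,-0.025,0,0.014],[0.001,-0.025,0,0.014],[0.001,-0.025,0,0.014],[0,0,0,0]]'; python3 -c "from h import *;polar()"
```

```text
time: 27.87
eef_pos: [503.8, 45.8, 213.1]
tool_rot: [2.897, 1.108, 0.072]
wrist_force: [-0.3, 0.4, -0.3]
gripper_width: 0.2
r 59.0 az -136.5 z 213.1 yaz-90 -138.2 | F ccw -0.47 out -0.02 z -0.31 | tilt [ 0.057 -0.02 ] t 27.87 j [-0.78  0.4   0.73  2.03 -0.34  0.78 -0.7 ]
```

```bash
python3 -m crank '[[0.001,-0.018,0,0.01],[0.001,-0.018,0,0.01],[0.001,-0.018,0,0.01],[0.001,-0.018,0,0.01],[0.001,-0.018,0,0.01],[0.001,-0.018,0,0.01],[0,0,0,0],[0,0.02,0,0],[0,0.02,0,0],[0,0.02,0,0]]'; cat > pos.py <<'E'
from h import *
from plant import robot
polar(); s=robot.read_state(); g=np.load("geo.npz")
R=Ro.from_rotvec(s["tool_rot"]).as_matrix(); tip=np.array(s["eef_pos"])+22*R[:,2]
tgt=np.r_[g["c"]-104*np.array([np.cos(AN[3]+g["y"]),np.sin(AN[3]+g["y"])]),209]
d=tgt-tip; print("tip",tip.round(1),"target",tgt.round(1),"shift in tool axes mm",(R.T@d).round(1),"units",(R.T@d/120).round(3))
E
python3 pos.py
```

```text
time: 28.7
eef_pos: [499.9, 50.1, 213.0]
tool_rot: [2.99, 0.841, 0.077]
wrist_force: [-0.2, 0.7, -0.1]
gripper_width: 0.5
r 59.1 az -142.1 z 213.0 yaz-90 -148.6 | F ccw -0.64 out -0.25 z -0.10 | tilt [ 0.057 -0.02 ] t 28.70 j [-0.83  0.41  0.78  2.04 -0.37  0.78 -0.86]
tip [501.2  49.7 191. ] target [637.1 137.7 209. ] shift in tool axes mm [162.4  -3.6 -11.9] units [ 1.354 -0.03  -0.099]
```

```bash
python3 -m crank '[[0,0,-0.09,0],[0,0,-0.09,0],[0,0,-0.09,0],[0,0,-0.09,0],[0,0,-0.09,0],[0,0,-0.05,0],[0.13,0,-0.007,0],[0.13,0,-0.007,0],[0.13,0,-0.007,0],[0.13,0,-0.007,0]]'; python3 pos.py; python3 - <<'E'
from plant import robot
from h import *
c=robot.camera("scene")
a=cv2.resize(c["img"][140:240,265:395,::-1],(780,600),interpolation=cv2.INTER_CUBIC)
cv2.imwrite("pics/s6.png",np.clip(a*1.4,0,255).astype(np.uint8))
E
```

```text
time: 29.53
eef_pos: [550.1, 81.6, 290.7]
tool_rot: [2.995, 0.837, 0.084]
wrist_force: [0.2, -0.5, 0.4]
gripper_width: 0.5
r 5.9 az -54.3 z 290.7 yaz-90 -148.8 | F ccw -0.12 out 0.56 z 0.43 | tilt [ 0.061 -0.015] t 29.53 j [-0.88  0.4   0.82  1.84 -0.32  0.99 -0.96]
tip [551.4  81.3 268.8] target [637.1 137.7 209. ] shift in tool axes mm [99.8 -6.5 64. ] units [ 0.832 -0.055  0.533]
```

View pics/s6.png

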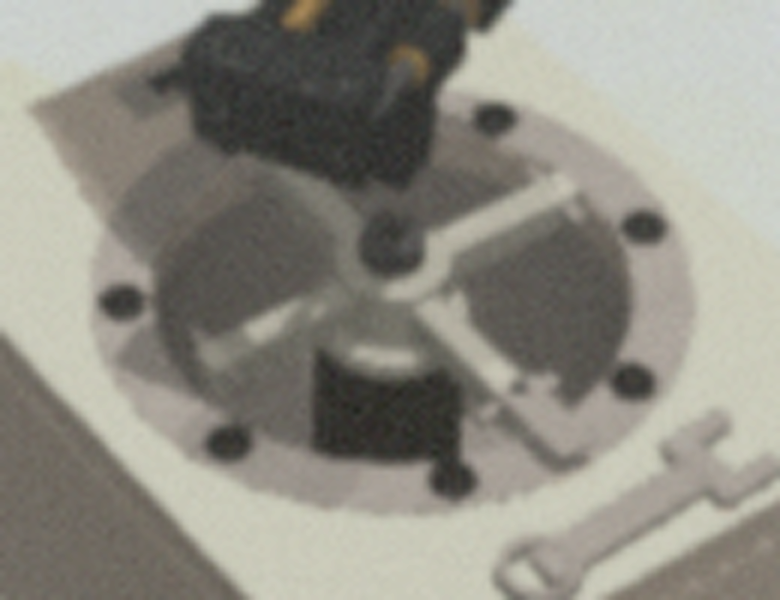

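Vane (about (550,445)) is clear of the 204° rivet at (632,382). I'll move above the rivet.

```bash
python3 -m crank '[[0.1,-0.007,0.02,0],[0.1,-0.007,0.02,0],[0.1,-0.007,0.02,0],[0.1,-0.007,0.02,0],[0.1,-0.007,0.02,0],[0.1,-0.007,0.02,0],[0.1,-0.007,0.02,0],[0.06,-0.006,0.02,0],[0.04,0,0.02,0],[0,0,0,0]]'; python3 pos.py
```

```text
time: 30.42
eef_pos: [634.7, 142.2, 279.3]
tool_rot: [2.991, 0.844, 0.093]
wrist_force: [-0.3, 1.0, -0.2]
gripper_width: 0.6
r 104.2 az 32.4 z 279.3 yaz-90 -148.5 | F ccw 1.04 out 0.25 z -0.20 | tilt [ 0.067 -0.015] t 30.42 j [-0.81  0.59  0.75  1.6  -0.42  1.06 -0.98]
tip [636.1 141.9 257.4] target [637.1 137.7 209. ] shift in tool axes mm [-3.7  1.8 48.4] units [-0.031  0.015  0.403]
```

```bash
python3 -m crank '[[-0.01,0.005,0.05,0],[-0.01,0.005,0.05,0],[-0.01,0.005,0.05,0],[0,0,0.05,0],[0,0,0.05,0],[0,0,0.04,0],[0,0,0.02,0],[0,0,0,0],[0,0,0,0],[0,0,0,0]]'; python3 pos.py
```

```text
time: 31.25
eef_pos: [632.6, 135.2, 237.9]
tool_rot: [2.992, 0.84, 0.089]
wrist_force: [1.6, 0.3, -1.5]
gripper_width: 0.5
r 98.8 az 29.6 z 237.9 yaz-90 -148.7 | F ccw -0.48 out 1.54 z -1.49 | tilt [ 0.064 -0.016] t 31.25 j [-0.79  0.62  0.73  1.65 -0.45  0.98 -0.95]
tip [634.  134.8 216. ] target [637.1 137.7 209. ] shift in tool axes mm [ 3.8 -1.1  7.1] units [ 0.032 -0.01   0.059]
```

```bash
python3 -m crank '[[0.015,-0.005,0,0],[0.015,-0.005,0,0],[0,0,0,0],[0,0,0.015,0],[0,0,0.015,0],[0,0,0,0],[0,0,0,0],[0,0,0,0],[0,0,0,0],[0,0,0,0]]'; python3 pos.py
```

```text
time: 32.08
eef_pos: [636.3, 138.7, 235.2]
tool_rot: [2.992, 0.841, 0.092]
wrist_force: [0.0, 0.4, -0.9]
gripper_width: 0.3
r 103.8 az 30.3 z 235.2 yaz-90 -148.7 | F ccw 0.30 out 0.19 z -0.86 | tilt [ 0.066 -0.015] t 32.08 j [-0.79  0.63  0.72  1.64 -0.46  0.98 -0.95]
tip [637.8 138.4 213.3] target [637.1 137.7 209. ] shift in tool axes mm [-1.1  0.1  4.2] units [-0.009  0.001  0.035]
```

```bash
python3 -m crank '[[-0.008,0,0,0],[0,0,0.008,0],[0,0,0.008,0],[0,0,0.008,0],[0,0,0.008,0],[0,0,0.008,0],[0,0,0.008,0],[0,0,0,0],[0,0,0,0],[0,0,0,0]]'; python3 pos.py
```

```text
time: 32.92
eef_pos: [635.9, 138.0, 230.5]
tool_rot: [2.993, 0.841, 0.093]
wrist_force: [-1.3, 0.5, 4.0]
gripper_width: 0.3
r 103.1 az 30.0 z 230.5 yaz-90 -148.7 | F ccw 1.06 out -0.89 z 4.04 | tilt [ 0.066 -0.014] t 32.92 j [-0.78  0.64  0.72  1.65 -0.46  0.97 -0.94]
tip [637.3 137.7 208.6] target [637.1 137.7 209. ] shift in tool axes mm [-0.2 -0.1 -0.5] units [-0.002 -0.001 -0.004]
```

```bash
python3 -m crank '[[0,0,0.015,0],[0,0,0.015,0],[0,0,0,0],[0,0,0,0],[0,0,0,0],[0,0,0,0],[0,0,0,0],[0,0,0,0],[0,0,0,0],[0,0,0,0]]'; python3 pos.py; python3 -m crank '[[0,0,0.01,0],[0,0,0.01,0],[0,0,0.01,0],[0,0,0.01,0],[0,0,0.01,0],[0,0,0.01,0],[0,0,0.01,0],[0,0,0.01,0],[0,0,0.01,0],[0,0,0.01,0]]'; python3 pos.py
```

```text
time: 33.75
eef_pos: [635.9, 138.0, 228.6]
tool_rot: [2.994, 0.841, 0.093]
wrist_force: [-1.8, 0.1, 5.1]
gripper_width: 0.4
r 103.1 az 30.0 z 228.6 yaz-90 -148.7 | F ccw 0.95 out -1.54 z 5.10 | tilt [ 0.066 -0.013] t 33.75 j [-0.78  0.64  0.72  1.65 -0.46  0.97 -0.94]
tip [637.4 137.7 206.7] target [637.1 137.7 209. ] shift in tool axes mm [-0.1  0.  -2.4] units [-0.001  0.    -0.02 ]
time: 34.58
eef_pos: [636.1, 137.8, 226.3]
tool_rot: [3.002, 0.842, 0.093]
wrist_force: [-6.2, 0.3, 14.8]
gripper_width: 0.6
r 103.2 az 29.9 z 226.3 yaz-90 -148.7 | F ccw 3.32 out -5.26 z 14.85 | tilt [ 0.064 -0.006] t 34.58 j [-0.77  0.64  0.71  1.65 -0.47  0.97 -0.93]
tip [637.5 137.7 204.4] target [637.1 137.7 209. ] shift in tool axes mm [-0.1  0.  -4.7] units [-0.001  0.    -0.039]
```

```bash
python3 -m crank '[[0,0,0.012,0],[0,0,0.012,0],[0,0,0.012,0],[0,0,0.012,0],[0,0,0.012,0],[0,0,0.012,0],[0,0,0.012,0],[0,0,0.012,0],[0,0,0.012,0],[0,0,0.012,0]]'; python3 pos.py
```

```text
time: 35.42
eef_pos: [636.2, 137.6, 226.3]
tool_rot: [3.012, 0.844, 0.095]
wrist_force: [-7.6, -0.2, 15.9]
gripper_width: 0.4
r 103.1 az 29.8 z 226.3 yaz-90 -148.7 | F ccw 3.57 out -6.74 z 15.95 | tilt [0.061 0.005] t 35.42 j [-0.76  0.64  0.71  1.65 -0.48  0.97 -0.93]
tip [637.5 137.7 204.4] target [637.1 137.7 209. ] shift in tool axes mm [-0.1 -0.1 -4.7] units [-0.001 -0.    -0.039]
```

```bash
python3 -m crank '[[0,0,-0.03,0],[0,0,-0.08,0],[0,0,-0.08,0],[0,0,-0.08,0],[0,0,-0.08,0],[0,0,-0.08,0],[0,0,-0.08,0],[0,0,-0.08,0],[0,0,0,0],[0,0,0,0]]'; python3 -m crank '[[-0.2,0,0,0],[-0.2,0,0,0],[-0.2,0,0,0],[-0.2,0,0,0],[-0.2,0,0,0],[-0.2,0,0,0],[-0.2,0,0,0],[-0.1,0,0,0],[0,0,0,0],[0,0,0,0]]';cat > chk.py <<'E'
from h import *
from plant import robot
polar(); g=np.load("geo.npz");c=g["c"];y=g["y"]
for n in("top","scene"):
    C=robot.camera(n); z=np.median([robot.camera(n)["z_map"] for _ in range(5)],0); K=C["K"]
    v,u=np.mgrid[:480,:640]; w=(np.stack([(u-K[0,2])/K[0,0]*z,(v-K[1,2])/K[1,1]*z,z],-1)-C["t"])@C["R"]
    r=np.hypot(w[...,0]-c[0],w[...,1]-c[1]);ang=np.arctan2(w[...,1]-c[1],w[...,0]-c[0]); m=(r>98)&(r<114)&(abs(w[...,2]-200)<20)
    for a in AN:
        da=abs((ang-(a+np.pi+y)+np.pi)%(2*np.pi)-np.pi)*104
        print(n,round(np.degrees(a)),"head",np.median(w[...,2][m&(da<5)&(abs(r-104)<5)]).round(2),"flange",np.median(w[...,2][m&(da>14)&(da<25)]).round(2))
    np.savez(n+"_end.npz",**C)
    cv2.imwrite(f"pics/{n}_end.png",np.clip(cv2.resize(C["img"][140:340,200:400,::-1] if n=="top" else C["img"][100:300,240:460,::-1],None,fx=3,fy=3)*1.4,0,255).astype(np.uint8))
E
python3 chk.py
```

```text
time: 36.25
eef_pos: [632.2, 137.2, 304.3]
tool_rot: [3.011, 0.843, 0.099]
wrist_force: [-0.2, -0.3, -0.3]
gripper_width: 0.3
time: 37.08
eef_pos: [469.9, 40.4, 288.9]
tool_rot: [3.012, 0.848, 0.091]
wrist_force: [0.3, 0.0, 0.3]
gripper_width: 0.7
r 89.4 az -149.1 z 288.9 yaz-90 -148.6 | F ccw 0.09 out -0.25 z 0.26 | tilt [0.059 0.005] t 37.08 j [-0.95  0.21  0.88  2.04 -0.2   0.92 -0.98]
top 60 head nan flange nan
top 108 head 204.91 flange 201.6
top 156 head 205.38 flange 201.56
top 204 head 205.73 flange 201.69
top 252 head 205.54 flange 201.77
top 300 head 204.69 flange 201.27
scene 60 head 203.4 flange 199.88
scene 108 head 203.75 flange 199.77
scene 156 head 203.99 flange 199.85
scene 204 head 204.1 flange 200.02
scene 252 head 203.94 flange 199.85
scene 300 head 203.58 flange 200.1
  return _methods._mean(a, axis=axis, dtype=dtype,
  ret = ret.dtype.type(ret / rcount)
```

View pics/scene_end.png

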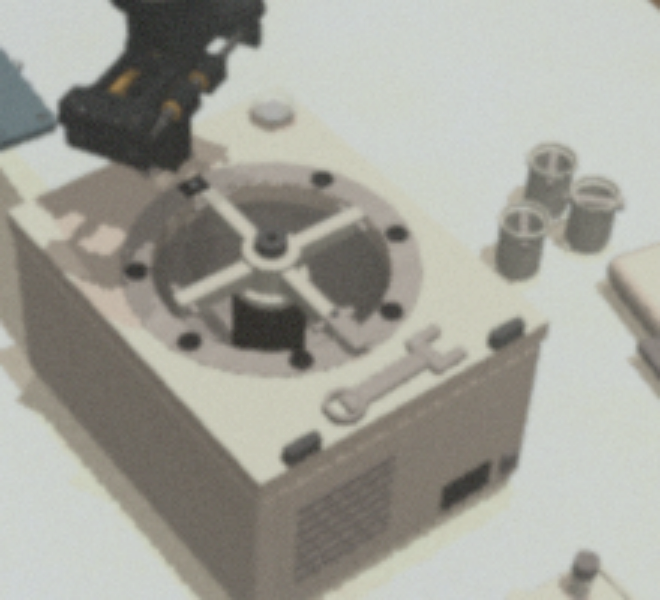

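All six rivets are level, the vane (about (350,335)) is clear between the 156° and 204° rivets, and the dish, buckets and spanner look untouched. The tool is free in the air, so I'll hand in.

```bash
python3 -c "
from plant import robot
print(robot.read_state()['time']);print(robot.close_job())"
```

```text
37.6833
the job is handed in; nothing more can be done
None
```

The risen pin was on the 204° rivet. I pressed it home and handed the job in at 37.7 s; no verdict was reported.

- **Finding it:** Turning the rotor clockwise by an arm, I felt under about 1 N at 300° and 252°. At 204° the push rose to 5–6 N, and to about 10 N on the step that ran up onto the pin. Before I moved anything, the depth images from both cameras also showed that rivet about 2.5 mm above the rest. I did not feel at 60°, 108° and 156°.
- **Resting the vane:** It first came to rest about 1° past centre (202.9°). I took that for 1.7° past and nudged it back, which overshot to 206.6°, so I brought it in again. It then stood at 205.0° with the fingers off it for about a second.
- **Pressing:** I turned the vane clear to about 185° and pressed only the 204° pin, straight down to about 16 N. It stopped sinking between 14.8 and 15.9 N.
- **Last checks:** The 204° head reads level with the others to within 0.1–0.8 mm in both cameras, about the scatter among the seated ones. In the last view of the centrifuge the dish, buckets and spanner look untouched. The slide box and bottle were mostly outside it, but the arm never went near them. The gripper was free in the air.
- **Not perfect:** Pushing against the drag left the tool tilted by about 3.5°, so the press carried up to about 7.6 N of side force.

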